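# Uncouple the oxygen flow regulator and lock it on its parking stub

## Robot

A 6-joint arm with a two-finger parallel gripper is mounted at the origin on a cart in front of the work surface, level with it; the furniture and walls round the work are solid. World frame = base frame: x ahead of the robot, y to its left, z up, the work surface at z = 0. Lengths are in m, angles in rad, forces in N, time in s.
With the tool pointing down it reaches from about 0.35 to 0.875 m from the base axis. Payload 4.2 kg.
Tool frame: the origin (TCP) lies midway between the tips of the shut fingers; the grasp point (between the pads) lies 19 mm behind it; z points along the fingers, y is the line along which they close (so a half turn about z gives the same grasp; the last joint's range is limited). The gripper opens to 87 mm and grips with 3 to 60 N. Pads are 19 mm wide; open, the fingers measure 117 mm over their backs; the gripper's body (75 mm by 190 mm) begins 51 mm behind the grasp point.
Start: joints at [1.426, 0.385, 0.008, 0, -1.194, -0.259], TCP at [0.246, 0.575, 0.223] pointing down, gripper open.
Joint ranges: [-3.14, 3.14], [-1.21, 2.06], [-1.07, 1.41], [-3.16, 2.05], [-2.99, -0.16], [-3.1, 3.1]. Speed limits (rad/s): [2.79, 2.79, 3.14, 3.14, 3.14, 3.14].

## Interface

Orientations are given as a rotation vector (axis times angle).
In Python, from workcell import manip, kin, viewer gives the robot as it stands. Calls block until the motion is done:
- manip.movep(position, orientation): joint-space move of the TCP to a pose.
- manip.move_linear(position, ori=None, feed=0.15, stop_force=None): straight line of the TCP; ori=None keeps the orientation; feed is the mean speed in m/s. With stop_force (N) it stops when the force on the tool has changed by that much, and returns True; else False.
- manip.movej(angles): joint-space move.
- manip.command_gripper(opening, effort=None): opening from 0.0 (shut) to 1.0 (fully open); effort is the grip in N (None keeps the last); returns when the fingers have stopped.
- manip.dwell(seconds).
- kin.ik(position, orientation): joint angles nearest the present ones, or None.
- viewer.camera(name): name is "scene" or "top" or "wrist"; returns the picture (384x512x3 uint8, red, green, blue); there is no depth.
- viewer.camera_info(name): a dict with "camera_matrix" (3x3 intrinsics, pixels), "pose" (4x4, takes a point from camera to world coordinates). Camera axes: x right, y down, z forward; pixel columns grow to the right and rows downward; lengths in m; the calibration is good to about 2 mm. A picture is of the moment at which its call begins: read the wrist's pose just before it. camera_info takes no time and is no camera call; for the wrist camera it gives the pose at the moment of the call.
A pose or a line that the arm cannot do raises manip.PlanningError and nothing moves.
- manip.finish_job(): hands the job in; it is judged then, once.
Readings, each from a call of its own:
- manip.read_time(): time.
- manip.read_joint_positions(): joint angles.
- manip.read_joint_vel(): joint speeds.
- manip.read_joint_efforts(): joint torques, N m.
- manip.read_tcp_pos(): TCP position.
- manip.read_tcp_rot(): TCP orientation.
- manip.read_force(): force on the tool from outside, world axes, zero at the start.
- manip.read_ft_torque(): the same for the moment, N m.
- manip.read_finger_gap(): opening from 0.0 (shut) to 1.0 (fully open).
- manip.read_finger_force(): force on a finger pad.
Only numpy, scipy, OpenCV 4.12 (cv2) and the standard library are available. Lean on these libraries where they do the work, as an engineer would, in place of code of your own. Each camera call takes 0.05 s, during which the arm holds its last target. There are 200 camera calls.

## Task

The emergency oxygen is being shut down after the clinic. Uncouple the flow regulator from the oxygen cylinder by drawing back the sprung sleeve of its quick coupling, then park it upright on the bare stub of the parking stand, pressed slowly and gently but fully home so that the sleeve snaps forward again and the coupling is locked, and let go. Do not wrench or hammer the coupling, and leave the two vials beside the stand standing where they are.

Things in the scene. Friction and masses are not known exactly. Their poses are not given: they have to be found in the camera images.
- sleeve_grip (a point): centre of the sprung sleeve (half-way up it, on the axis): a knurled bright steel ring 38 mm across and 22 mm long round the lower half of the flow regulator, axis upright. Room for fingers all round and 20 mm below it. Above it the regulator is at most 32 mm across except for its hose barb. Moves with the sleeve.
- regulator_mouth (a point): centre of the open lower end of the flow regulator (bright steel socket 29 mm across, black knurled dial on top, 62 mm tall, about 0.33 kg, loose). z along its axis, up; +x towards its side hose barb, a 9 mm wide stub 42 mm above the mouth, reaching 31 mm from the axis. The sleeve is 4 to 26 mm above the mouth when forward.
- regulator_top (a point): centre of the flat top of the regulator's dial (32 mm across), on the axis, 62 mm above the mouth; may be pressed on with shut fingers.
- sleeve (a joint): travel of the sprung sleeve along the regulator, m: about 0 = forward (down, its rest), up to 0.0075 = drawn back (up). Its spring resists with about 5 to 10 N. It drives four locking balls in the socket: forward they sit in the nipple's groove and lock. Lifted 3 to 6 mm (5 to 10 N) it frees the socket; once the socket is clear the sleeve runs forward by itself.
- outlet_seat (a point): centre of the shoulder (29 mm across, upright axis) of the grooved steel nipple on the valve block of the lying aluminium oxygen cylinder (fixed), 90 mm above the table. The regulator starts locked here, its mouth on this shoulder. The nipple is 18 mm across with a 10 mm tip, and ends 50 mm above the shoulder. +x of this frame runs along the 84 mm thick cylinder.
- park_seat (a point): centre of the shoulder of the bare stub on the grey parking stand (fixed foot 84 x 104 mm), 62 mm above the table; same nipple, upright, rounded tip 50 mm above the shoulder. Lowered on it, the socket comes to rest on its balls about 10 to 14 mm short of home and stands there; pressed slowly on top (12 mm/s) with some 10 to 20 N it snaps home, unless the sleeve is held. Home: mouth on shoulder.
- vial_a: small glass vial, 16 mm across, 39 mm tall, standing loose beside the parking stand; origin at the centre of its foot. Not to be disturbed.
- vial_b: second such vial, 16 mm across, 39 mm tall, standing loose beside the parking stand; origin at the centre of its foot. Not to be disturbed.
There are look-alikes about, which are no part of the job. What is shaped like the part that bears park_seat but yellow is not meant.

How it is judged:
By the outcome, as a careful person would: the job done as asked, in the order asked, and still so for the second after the job is handed in, with the robot touching nothing.
It also fails if it takes over 61 s, if anything falls off the work surface, if the arm or the gripper's body presses on something with over 40 N, if the wrist force passes 120 N, or if a joint passes its speed limit or range.

## Working session

There is one attempt and no reset: what is moved stays moved. The work goes in short steps, each a Python script; the robot and the scene stay as the last script left them, time stands still between calls to the robot, and variables do not carry over. Pictures are saved under pics/ and viewed, at most 10 in all, crops included, and the job is handed in when it is done.

```bash
mkdir -p pics; ls
python3 - <<'E'
from workcell import manip,kin,viewer
import cv2,numpy as np
for n in("scene","top"):
    im=viewer.camera(n); cv2.imwrite(f"pics/{n}0.png",im[:,:,::-1])
    i=viewer.camera_info(n); print(n,np.round(i["camera_matrix"],1).tolist(),np.round(i["pose"],3).tolist())
print(manip.read_time(),manip.read_tcp_rot(),manip.read_force())
E
```

```text
pics
scene [[390.2, 0.0, 255.4], [0.0, 390.2, 191.1], [0.0, 0.0, 1.0]] [[0.632, -0.299, 0.715, -0.074], [-0.775, -0.272, 0.571, -0.519], [0.023, -0.915, -0.404, 0.478], [0.0, 0.0, 0.0, 1.0]]
top [[407.0, 0.0, 257.9], [0.0, 407.0, 180.4], [0.0, 0.0, 1.0]] [[-0.003, -0.995, 0.1, 0.438], [-1.0, 0.002, -0.003, 0.004], [0.003, -0.1, -0.995, 1.219], [0.0, 0.0, 0.0, 1.0]]
0.1 [ 3.07583820e+00 -6.29782381e-01 -4.31436217e-04] [ 0.82981668 -0.12453763 -0.13839293]
```

View pics/scene0.png

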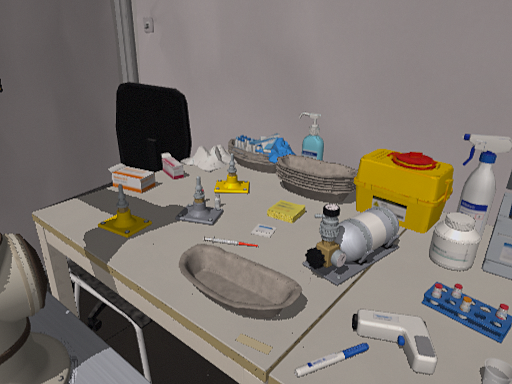

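View pics/top0.png

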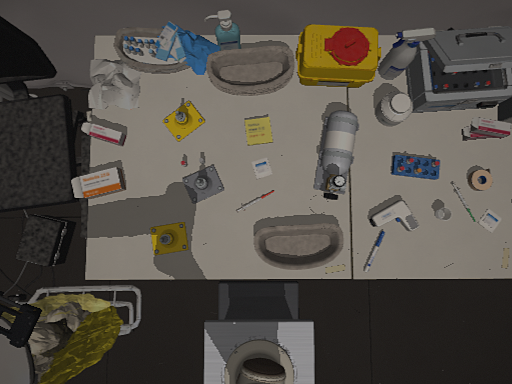

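Scene view: regulator with its black dial at about (331,210) on the lying cylinder, grey stand at (200,205) and yellow look-alikes at (124,215) and (232,180). Top view: dial at (339,181), grey stand at (202,183), yellow stands at (184,118) and (170,238). Two small objects at about (184,160) and (202,157) are probably the vials. I choose the grey stand and check it in a close crop.

Run:
```python
import cv2,numpy as np
t=cv2.imread("pics/top0.png");s=cv2.imread("pics/scene0.png")
f=lambda im,x,y,w,h:cv2.resize(im[y:y+h,x:x+w],(400,300),interpolation=cv2.INTER_CUBIC)
a=np.hstack([f(t,165,145,80,60),f(t,300,145,80,60)])
b=np.hstack([f(s,165,165,80,60),f(s,295,195,80,60)])
cv2.imwrite("pics/crop1.png",np.vstack([a,b]))
```

```text
(no output)
```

View pics/crop1.png

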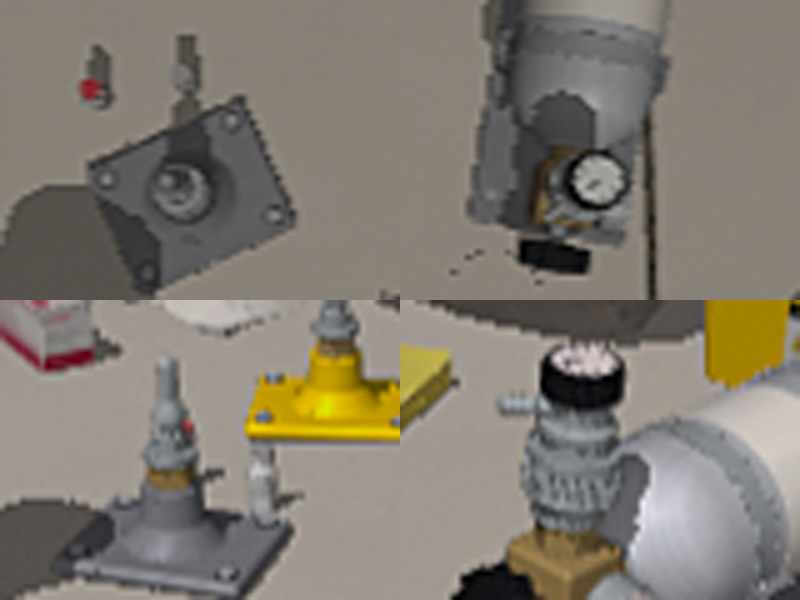

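The crop confirms a grey stand with a bare stub: shoulder at about top (201.4,183), tip at about (199,181). The vials are at about top (184,163) and (201.6,161). The regulator has its barb pointing left in the scene view, with its tip at about (315.5,215.5).

```bash
cat > h.py <<'E'
from workcell import manip,kin,viewer
import cv2,numpy as np
from scipy.spatial.transform import Rotation as R
def ray(i,px):
    P=np.array(i["pose"]);d=P[:3,:3]@np.linalg.solve(i["camera_matrix"],[px[0],px[1],1]);return P[:3,3],d
def cast(i,px,z):
    o,d=ray(i,px);return o+d*(z-o[2])/d[2]
def proj(i,p):
    P=np.array(i["pose"]);c=P[:3,:3].T@(np.array(p)-P[:3,3]);u=np.array(i["camera_matrix"])@c;return u[:2]/u[2]
def down(yaw): # tool z down, tool y axis along world angle yaw
    y=np.array([np.cos(yaw),np.sin(yaw),0]);z=np.array([0,0,-1.]);return R.from_matrix(np.c_[np.cross(y,z),y,z]).as_rotvec()
E
python3 - <<'E'
from h import *
t=viewer.camera_info("top");s=viewer.camera_info("scene")
for n,i,p,z in [("dial",t,(339.6,181),.152),("dial",s,(331.3,209.5),.152),("barbtip",s,(315.5,215.5),.132),("cyl far",t,(345,112),.09),
 ("seat",t,(201.4,183),.062),("tip",t,(199,181),.112),("tip",s,(198.2,177.5),.112),("seat",s,(199.3,197),.062),
 ("vialred top",t,(183.5,163),.039),("vialgrey",t,(201.6,160.2),.039),("vialgrey foot",s,(217.5,209),0)]:
    print(n,np.round(cast(i,p,z),4))
print(R.from_rotvec(manip.read_tcp_rot()).as_matrix().round(3).tolist())
# cylinder silhouette top: axis
im=cv2.imread("pics/top0.png")
E
```

```text
dial [ 0.5429 -0.2147  0.152 ]
dial [ 0.5342 -0.2187  0.152 ]
barbtip [ 0.5274 -0.1902  0.132 ]
cyl far [ 0.7458 -0.2472  0.09  ]
seat [0.547  0.1616 0.062 ]
tip [0.5477 0.1614 0.112 ]
tip [0.5442 0.1583 0.112 ]
seat [0.5394 0.1517 0.062 ]
vialred top [0.608  0.2177 0.039 ]
vialgrey [0.6162 0.1649 0.039 ]
vialgrey foot [ 0.6098  0.1575 -0.    ]
[[0.92, -0.393, -0.001], [-0.393, -0.92, -0.002], [0.0, 0.002, -1.0]]
```

Run:
```python
from h import *
o=down(np.radians(-130))
for n,p in (("stand",(0.50,0.155,0.30)),("reg",(0.49,-0.2165,0.33))):
    manip.movep(p,o); manip.dwell(0.2)
    i=viewer.camera_info("wrist");np.savez(f"{n}_w.npz",**{k:i[k] for k in("camera_matrix","pose")})
    im=viewer.camera("wrist");cv2.imwrite(f"pics/w_{n}.png",im[:,:,::-1])
    print(n,manip.read_time(),np.round(i["pose"],3).tolist(),i["camera_matrix"][0][0], manip.read_joint_positions())
    print(proj(i,(0.5457,0.16,.112)),proj(i,(0.5385,-0.2165,.152)))
a=[cv2.imread(f"pics/w_{n}.png") for n in("stand","reg")]
cv2.imwrite("pics/w1.png",cv2.resize(np.hstack(a),(800,300),interpolation=cv2.INTER_AREA))
```

```text
stand 2.1583 [[-0.642, -0.733, -0.226, 0.563], [-0.767, 0.613, 0.19, 0.103], [-0.0, 0.295, -0.955, 0.461], [0.0, 0.0, 0.0, 1.0]] 267.69371286632014 [ 6.11892254e-01  1.63520683e-01 -1.04481651e-01 -2.46960766e-05
 -1.30317302e+00  2.61776683e-01]
[234.06857045 148.43284292] [ 549.11411783 -108.63854792]
reg 3.8 [[-0.642, -0.733, -0.226, 0.553], [-0.767, 0.613, 0.19, -0.268], [-0.0, 0.295, -0.955, 0.492], [0.0, 0.0, 0.0, 1.0]] 267.69371286632014 [-1.11547208e-01  1.73128976e-01 -1.92755537e-02 -3.69937483e-05
 -1.37852355e+00  9.85711493e-01]
[ 64.88118621 284.8742478 ] [235.30937877 145.46672184]
```

View pics/w1.png

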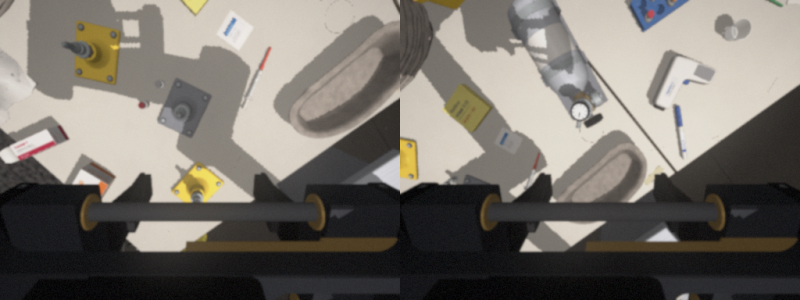

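The composite shows the grey stand at full-resolution (234,140) and the dial at (230,142), both as predicted. I'll crop closer to locate the tip, the shoulder and the barb.

Run:
```python
import cv2,numpy as np
f=lambda n,x,y:cv2.resize(cv2.imread(f"pics/w_{n}.png")[y:y+80,x:x+80],(400,400),interpolation=cv2.INTER_CUBIC)
cv2.imwrite("pics/crop2.png",np.hstack([f("stand",180,100),f("reg",190,100)]))
```

```text
(no output)
```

View pics/crop2.png

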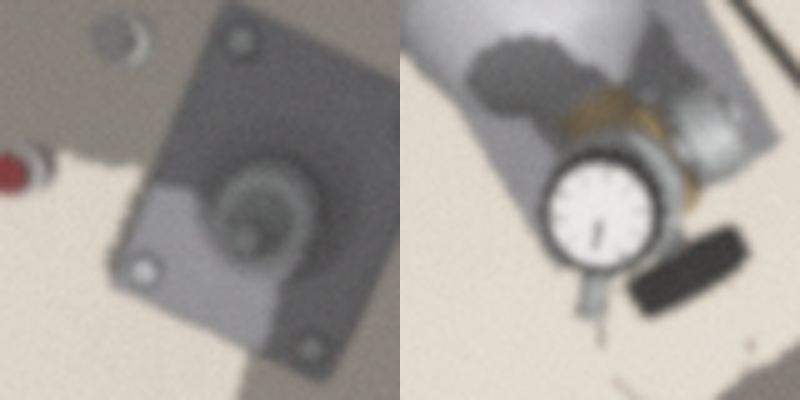

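The crop shows the stub tip at (229.2,147.6), the shoulder ring at about (232.8,142.6), the dial centre at (230.2,142.4) and the barb tip at (228.4,163.2). The vials are clear of the stub.

Run:
```python
from h import *
w=np.load("stand_w.npz");r=np.load("reg_w.npz")
t=viewer.camera_info("top");s=viewer.camera_info("scene")
print("tip",cast(w,(229.2,147.6),.112),"ring",cast(w,(232.8,142.6),.062))
print("dial",cast(r,(230.2,142.4),.152),"barbtip",cast(r,(228.4,163.2),.132))
def tri(obs):
    A=np.zeros((3,3));b=np.zeros(3)
    for i,p in obs:
        o,d=ray(i,p);d/=np.linalg.norm(d);M=np.eye(3)-np.outer(d,d);A+=M;b+=M@o
    return np.linalg.solve(A,b)
print(tri([(w,(229.2,147.6)),(t,(199,181)),(s,(198.2,177.5))]),tri([(r,(230.2,142.4)),(t,(339.6,181)),(s,(331.3,209.5))]))
# dial centre refine by bright white disc in wrist image
im=cv2.imread("pics/w_reg.png",0);m=(im[125:160,210:250]>200).astype(np.uint8)
n,l,st,c=cv2.connectedComponentsWithStats(m);print(st,c)
```

```text
tip [0.55057544 0.16413978 0.112     ] ring [0.55089527 0.16388544 0.062     ]
dial [ 0.54549694 -0.214109    0.152     ] barbtip [ 0.52565011 -0.19033529  0.132     ]
[0.54920072 0.16335604 0.10900544] [ 0.54421659 -0.21433044  0.14713328]
[[  0   0  40  35 962]
 [ 11   9  18  19 258]
 [  0  13  15  22 169]
 [ 37  17   3   4   8]
 [ 22  34   3   1   3]] [[21.87733888 14.995842  ]
 [19.63178295 17.4496124 ]
 [ 4.81065089 27.33727811]
 [38.375      18.75      ]
 [23.         34.        ]]
```

Tip and shoulder agree in xy, so the stub is upright, and the barb comes out 31 mm from the axis at about 128°. I'll close the fingers along 45°, roughly perpendicular to the barb, and refine from a nearer wrist view.

Run:
```python
from h import *
o=down(np.radians(-135))
manip.movep((0.5445,-0.2143,0.215),o);manip.command_gripper(0.75);manip.dwell(0.2)
i=viewer.camera_info("wrist");im=viewer.camera("wrist")[:,:,::-1].copy()
u=proj(i,(0.5445,-0.2143,.152));print(u,manip.read_tcp_pos(),manip.read_time())
g=im.min(2);m=(g>170).astype(np.uint8);n,l,st,c=cv2.connectedComponentsWithStats(m)
for k in range(1,n):
    if st[k][4]>60 and np.hypot(*(c[k]-u))<60: print(st[k],c[k],cast(i,c[k],.152))
np.savez("near.npz",pose=i["pose"],camera_matrix=i["camera_matrix"])
cv2.circle(im,tuple(int(v) for v in u),2,(0,0,255),-1)
cv2.imwrite("pics/near.png",im)
```

```text
[259.28342115 204.75257182] [ 0.54450569 -0.21430107  0.21491729] 5.325
[244 192  28  26 574] [257.64111498 204.30836237] [ 0.54583353 -0.2135622   0.152     ]
```

View pics/near.png

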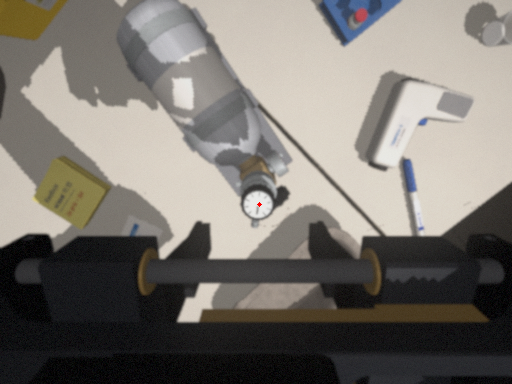

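The near view has the dial at (257.6,204.3), about 1.5 mm from my estimate, and the barb points perpendicular to the closing line. Descending to grip now.

Run:
```python
from h import *
x=np.array([0.5452,-0.2138])
print(manip.move_linear((*x,0.135),feed=0.08,stop_force=8),manip.move_linear((*x,0.088),feed=0.05,stop_force=8),manip.read_force())
manip.command_gripper(0.5,effort=30)
manip.command_gripper(0.0,effort=30)
print(manip.read_tcp_pos(),manip.read_force(),manip.read_ft_torque(),manip.read_finger_gap()*87,manip.read_finger_force(),manip.read_time())
```

```text
False False [-0.60569661 -0.74623687  0.07042731]
[ 0.54534479 -0.21373072  0.08799313] [ 0.01665039  0.0171584  -1.44842714] [ 0.12711202 -0.1049336  -0.01315892] 37.58645733403389 29.99998903978849 8.575
```

Run:
```python
from h import *
p=np.array(manip.read_tcp_pos())
for d in (.003,.005,.0065,.008,.011,.015,.025,):
    s=manip.move_linear((p[0],p[1],p[2]+d),feed=0.012,stop_force=35)
    print(d,s,np.round(manip.read_tcp_pos(),4),np.round(manip.read_force(),2),round(manip.read_finger_gap()*87,2))
    if s:break
print(manip.read_time())
```

```text
0.003 False [ 0.5448 -0.2135  0.0903] [ 0.87 -0.56 -5.94] 37.55
0.005 False [ 0.5452 -0.2137  0.093 ] [ 0.5   0.08 -6.86] 37.93
0.0065 False [ 0.5456 -0.2137  0.0952] [ 0.13  1.45 -2.77] 37.79
0.008 False [ 0.5456 -0.2137  0.0965] [ 0.66  1.44 -2.25] 37.71
0.011 False [ 0.5455 -0.2138  0.0994] [ 0.    2.3  -1.11] 37.53
0.015 False [ 0.5451 -0.2139  0.1029] [ 0.2   0.84 -2.6 ] 37.36
0.025 False [ 0.5452 -0.2137  0.1129] [ 0.22 -0.68 -2.99] 37.52
11.7083
```

Uncoupled: the pull peaked at about 7 N and the hand now carries about 3 N, the regulator's weight. I'll lift clear and look at the stub from nearby.

Run:
```python
from h import *
p=np.array(manip.read_tcp_pos())
print(manip.move_linear((p[0],p[1],0.155),feed=0.04,stop_force=25),manip.move_linear((p[0],p[1],0.215),feed=0.12))
o=down(np.radians(-135))
manip.movep((0.51,0.20,0.215),o);manip.dwell(0.3)
i=viewer.camera_info("wrist");im=viewer.camera("wrist")[:,:,::-1].copy()
np.savez("near2.npz",pose=i["pose"],camera_matrix=i["camera_matrix"])
print(proj(i,(.5500,.1635,.112)),proj(i,(.5500,.1635,.062)),manip.read_time(),manip.read_force(),manip.read_finger_gap()*87)
cv2.imwrite("pics/near2.png",im)
u=proj(i,(.5500,.1635,.09)).astype(int);c=im[max(u[1]-60,0):u[1]+90,max(u[0]-80,0):u[0]+80]
print(max(u[0]-80,0),max(u[1]-60,0));cv2.imwrite("pics/near2c.png",cv2.resize(c,None,fx=4,fy=4,interpolation=cv2.INTER_CUBIC))
```

```text
False False
[256.417985   139.15507474] [256.85693159 134.41770575] 15.4417 [ 6.76711819e-01 -5.56544813e-04 -4.16308208e+00] 37.458838523139605
176 76
```

View pics/near2c.png

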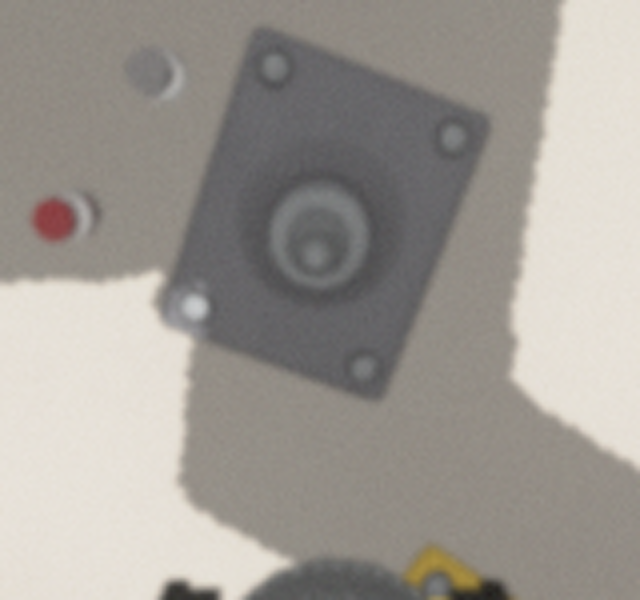

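The stub tip is at (255,139.5) and the shoulder ring at (255.8,134.8), about 1 mm from predicted. The vials sit clear on the far left. I'll line up and lower gently until it rests on the balls.

Run:
```python
from h import *
i=np.load("near2.npz");a=cast(i,(255,139.5),.112);b=cast(i,(255.75,134.75),.062);print(a,b)
t=(a+b)[:2]/2-np.array([.0004,.0003]);print(t)
p=manip.read_tcp_pos()
manip.move_linear((*t,0.150),feed=0.1);manip.dwell(0.2);print(manip.read_force(),manip.read_tcp_pos())
for z,f in((.100,.03),(.078,.03),(.066,.012)):
    s=manip.move_linear((*t,z),feed=f,stop_force=6)
    print(z,s,np.round(manip.read_tcp_pos(),4),np.round(manip.read_force(),2),np.round(manip.read_ft_torque(),2))
    if s:break
print(manip.read_time())
```

```text
[0.5507464  0.16471441 0.112     ] [0.55063977 0.16467081 0.062     ]
[0.55029309 0.16439261]
[ 0.80481061  0.33926062 -2.88277145] [0.55037117 0.16481997 0.15070413]
0.1 False [0.5504 0.1645 0.1002] [ 0.87 -0.4  -3.31] [0.05 0.03 0.01]
0.078 False [0.5503 0.1644 0.0781] [-0.07 -0.06 -2.47] [ 0.13  0.01 -0.04]
0.066 True [0.5507 0.1653 0.0708] [0.34 0.83 1.15] [ 0.39  0.05 -0.02]
19.9917
```

It rests 10.8 mm short, as described. I'll release, rise and check the dial before pressing.

Run:
```python
from h import *
manip.command_gripper(0.75);p=np.array(manip.read_tcp_pos());print(p,manip.read_force())
manip.move_linear((p[0],p[1],.195),feed=.08,stop_force=8);manip.dwell(.2)
i=viewer.camera_info("wrist");im=viewer.camera("wrist")[:,:,::-1].copy();cv2.imwrite("pics/near3.png",im)
u=proj(i,(*p[:2],.135));n,l,st,c=cv2.connectedComponentsWithStats((im.min(2)>150).astype(np.uint8));print(u)
for k in range(1,n):
    if 60<st[k][4]<3000 and np.hypot(*(c[k]-u))<60: print(st[k],c[k],cast(i,c[k],.135))
manip.command_gripper(0.0,effort=20)
c=im[100:300,120:400];cv2.imwrite("pics/near3c.png",cv2.resize(c,None,fx=2.5,fy=2.5))
print(manip.read_time(),manip.read_force())
```

```text
[0.54988537 0.16493388 0.06994441] [-0.65525739 -1.26208536  0.73910998]
[259.11980776 205.91278431]
[246 194  25  24 277] [257.99277978 204.87364621] [0.55127487 0.1649458  0.135     ]
[209 234  67  25 907] [236.81256891 250.67144432] [0.53322789 0.21094682 0.135     ]
23.9917 [ 0.59673614 -0.86810081  0.18437988]
```

View pics/near3c.png

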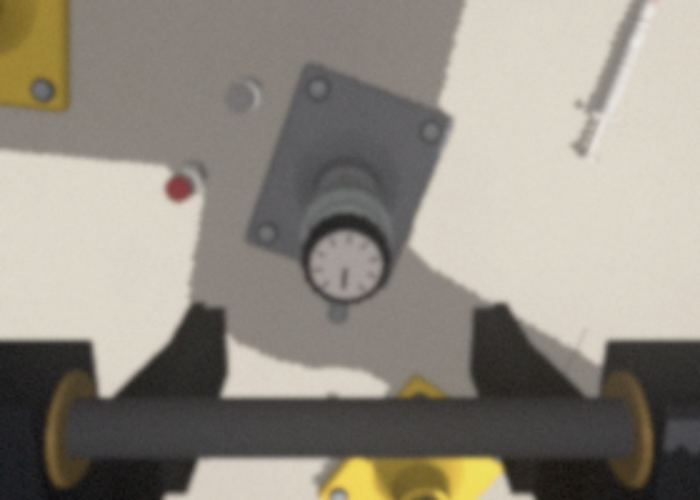

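The regulator stands upright on the stub, dial at crop (346,265), i.e. (0.551,0.165). Both vials are undisturbed. Pressing slowly with shut fingers.

Run:
```python
from h import *
t=(.5506,.1647)
print(manip.move_linear((*t,.146),feed=.06,stop_force=6),manip.read_finger_gap())
s=manip.move_linear((*t,.1335),feed=.01,stop_force=3)
print(s,np.round(manip.read_tcp_pos(),4),np.round(manip.read_force(),2))
s=manip.move_linear((*t,.1215),feed=.009,stop_force=26)
print(s,np.round(manip.read_tcp_pos(),4),np.round(manip.read_force(),2),manip.read_time())
manip.dwell(.3);print(np.round(manip.read_tcp_pos(),4),np.round(manip.read_force(),2))
```

```text
False 0.0063910917005095096
True [0.5508 0.1646 0.1351] [-0.49 -0.07  2.25]
False [0.5514 0.1647 0.1246] [-3.43 -0.96 15.68] 27.5667
[0.5514 0.1647 0.1246] [-3.89 -0.29 15.55]
```

Run:
```python
from h import *
t=(.5506,.1647)
s=manip.move_linear((*t,.1190),feed=.006,stop_force=14)
print(s,np.round(manip.read_tcp_pos(),4),np.round(manip.read_force(),2))
manip.move_linear((*t,.175),feed=.04);manip.dwell(.2)
print(manip.read_force(),manip.read_tcp_pos())
o=down(np.radians(-135))
manip.move_linear((.52,.19,.20),feed=.15);manip.dwell(.2)
i=viewer.camera_info("wrist");im=viewer.camera("wrist")[:,:,::-1].copy();s=viewer.camera("scene")[:,:,::-1]
print(proj(i,(.5508,.1648,.124)),manip.read_time())
n,l,st,c=cv2.connectedComponentsWithStats((im.min(2)>140).astype(np.uint8))
u=proj(i,(.5508,.1648,.124))
for k in range(1,n):
    if 60<st[k][4]<3000 and np.hypot(*(c[k]-u))<60: print(st[k],c[k],cast(i,c[k],.124))
f=lambda im,x,y,w,h:cv2.resize(im[y:y+h,x:x+w],(400,400),interpolation=cv2.INTER_CUBIC)
cv2.imwrite("pics/chk.png",np.hstack([f(im,170,60,170,170),f(s,160,145,80,80)]))
```

```text
False [0.5517 0.1647 0.1245] [-6.91 -0.49 26.4 ]
[-0.68595651  0.13738929 -0.56053131] [0.55054576 0.16466107 0.17481626]
[254.25012448 158.63533113] 30.95
[242 147  26  25 448] [254.40401786 158.76116071] [0.55062303 0.16478364 0.124     ]
```

View pics/chk.png

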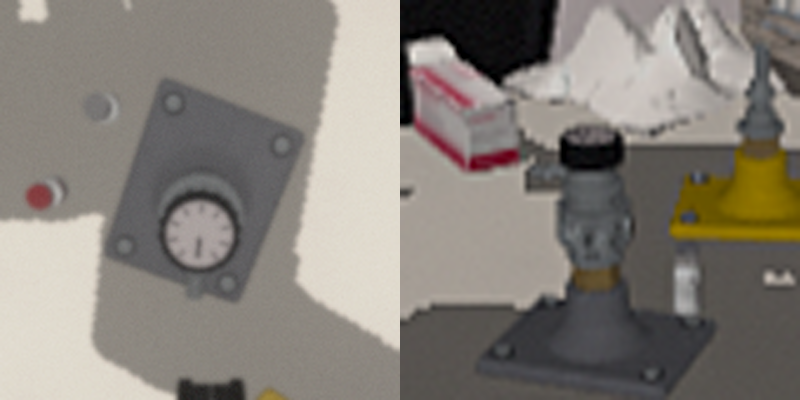

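The dial is centred over the stub at (0.551,0.165) and the tip height of 0.1245 matches home at 0.124. It moved only 0.1 mm under a further 11 N. The sleeve sits just above the brass collar as it did at the start, and both vials are standing where they were. Handing in.

Run:
```python
from h import *
p=manip.read_tcp_pos();manip.move_linear((p[0],p[1],.26),feed=.12);manip.dwell(.3)
print(manip.read_force(),manip.read_time());print(manip.finish_job())
```

```text
[ 0.08447114 -0.25398778 -0.54656481] 31.9
the job is handed in; nothing more can be done
None
```

The regulator is uncoupled from the cylinder, parked upright and pressed home on the grey stand's stub, and released, with both vials still standing; I judged the lock from its height and firm stop and the sleeve's look in the picture, without a pull test, and handed in at about 32 s.

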